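# Free the bench caliper and close it on the block

## Robot

A 6-joint arm with a two-finger parallel gripper is mounted at the origin on the work surface. World frame = base frame: x ahead of the robot, y to its left, z up, the work surface at z = 0. Lengths are in mm, angles in rad, forces in N, time in s.
With the tool pointing down it reaches from about 300 to 775 mm from the base axis. Payload 14.6 kg.
Tool frame: the origin (TCP) lies at the very end of the fingers, on their centre line; the grasp point (between the pads) lies 19 mm behind it (manip.grip_point_offset is the distance from the TCP to the grasp point, in mm); z points along the fingers, y is the line along which they close (so a half turn about z gives the same grasp; the last joint's range is limited). The gripper opens to 94 mm and grips with 3 to 60 N. Pads are 16 mm wide; open, the fingers measure 119 mm over their backs; the gripper's body (75 mm by 177 mm) begins 78 mm behind the grasp point.
Start: joints at [-1.367, 0.3, 1.521, -0, 1.321, -0.067], TCP at [147.12, -529.948, 184.446] pointing down, gripper open.
Joint ranges: [-3.03, 3.03], [-0.79, 2.21], [0.23, 2.52], [-1.04, 4.18], [0, 3.07], [-2.55, 2.55]. Speed limits (rad/s): [2.22, 2.22, 2.57, 3.14, 3.14, 3.14].

## Interface

Orientations are given as [roll, pitch, yaw] about the fixed x, y, z axes, in that order (R = Rz(yaw) Ry(pitch) Rx(roll)).
In Python, from cell import telemetry, eyes, manip gives the robot as it stands.
- The arm moves only by the tool play_rows, never from a script. Its arguments are lists of equal length, an entry for each row: "translation": the shift along the world's x, y, z in m, a list of three; "yaw": the turn about the world's z in rad. A call has 1 to 12 rows; each row is the pose to reach, as a shift and turn from the pose commanded when the call began; what a row does not reach only later rows make up. A row lasts 1/8 s, in which the tool goes at most 62.5 mm and 10.7 degrees, less where a joint would pass 70% of its speed; a pose out of reach is approached as far as the arm can. A call with a gripper value outside its range is refused whole. "hand" is the opening, from 0 (shut) to 1 (fully open), set as the call begins (left out, the last holds). The fingers move at their own pace and stop on an object; "force" is the grip in N (left out, the last holds). Time passes only in rows, so rows that repeat a pose let the fingers close. It gives the time, the measured TCP pose, the force, the opening and the grip force at its end, in the units of the state.
- telemetry.read_state(): the state, without advancing time (a new reading comes with each control period).
- eyes.camera(name): name is "side" or "top" or "wrist"; returns a dict with "pixels" (400x640x3 uint8, red, green, blue), "fx", "fy", "cx", "cy" (pixels), "cam_to_world" (4x4, takes a point from camera to world coordinates); the wrist camera has in their place "T_tool_cam" (4x4, takes a point from camera to tool coordinates, whose origin is the TCP and whose axes are the flange's). Camera axes: x right, y up, looking along -z (the intrinsics and any distortion apply to the point x, -y, -z); pixel columns grow to the right and rows downward; lengths in mm; the calibration is good to about 2 mm. A picture is of the moment at which its call begins: read the wrist's pose just before it. There is no depth.
- manip.sign_off(): hands the job in; it is judged then, once.
The state is a dict: "clock": time; "joints": joint angles; "qd": joint speeds; "effort": joint torques, N m; "eef_pos": TCP position; "eef_rot": TCP orientation; "wrist_force": force on the tool from outside, world axes, zero at the start; "moment": the same for the moment, N m; "finger_gap": finger opening in mm; "finger_force": force on a finger pad.
Only numpy, scipy, OpenCV 4.12 (cv2) and the standard library are available. Lean on these libraries where they do the work, as an engineer would, in place of code of your own. Each camera call takes 0.05 s, during which the arm holds its last target. There are 200 camera calls.

## Task

Take the dark wooden stop off the bench caliper: slide it along the T-slot to the slot's open end, lift it out there and put it in the low tray. Then push the caliper's sliding jaw, gently and close to the track so that it does not tilt, until the pale block sits square and snug between the two jaws. Leave the other things on the table where they are.

Things in the scene. Friction and masses are not known exactly. Their poses are not given: they have to be found in the camera images.
- caliper: Bench caliper screwed to the table, robot on its -x side. Origin: at table height, on the centre line of its aluminium track, in the plane of the fixed jaw's face. y runs along the track from fixed to sliding jaw, x along the jaws away from the track, z up. The track is 60 mm wide, 26 mm high, from y -115 to +285 mm, with a T-slot along its top.
- fixed_face (a point): Middle of the fixed grey-painted jaw's measuring face (caliper frame x 100, y 0, z 30 mm). This jaw is 24 mm thick (towards -y) and sticks out from the track at x 30 to x 150 mm; it is 26 mm high as far as x 50 mm, then 60 mm high.
- slot_end (a point): On the slot's floor, mid of its open end (caliper frame x 0, y -70, z 6 mm). The slot's mouth is 18 mm wide; below it is a channel 36 mm wide, 12 mm high, floor 6 mm over the table, under lips 8 mm thick. From y -115 to -30 mm the lips are cut away: a stop standing at this point is clear of them and lifts straight out.
- jaw_slide (a joint): Opening of the caliper: distance in m between the two jaw faces, at the track; 0 is closed, at most 0.195. Moves along the caliper's y axis; sliding friction about 4 N, stays where left.
- jaw_tilt (a joint): Tilt (rad) of the sliding jaw about a vertical axis through its head (play on the track); 0 is square, stops at 0.14 either way. Springs back to 0, about 7 N m/rad. Pushing far out along the jaw, or pressing hard on the block, tilts it; more than 0.07 is too much.
- jaw_back (a point): Where to push the sliding jaw: middle of the back (+y) face of its head, on the track's centre line, 51 mm over the table. The head is a grey-painted block astride the track, 68 mm (x) by 60 mm (y), top 74 mm over the table, plus a 9 mm screw head. The jaw sticks out from the head's front to x 150 mm, 24 mm thick, 60 mm high; its face lies 60 mm in front (-y) of this point.
- stop_mid (a point): Centre of the loose stop's dark wood body, 51 mm over its foot's underside. Body 26 (x, across slot) x 40 (y, along slot) x 58 mm high, on a 12 mm wide stem and a steel foot 30 x 60 x 8 mm; 80 mm high in all, 0.16 kg. It stands on the slot's floor between the jaws (3 mm side play, body 2 mm above the lips) and blocks the sliding jaw.
- block_mid (a point): Centre of the pale wooden block to be measured: 70 mm (its x) by 60 mm (its y, the measured width) by 50 mm high, loose, about 0.15 kg, standing on the table between the jaws, a little skewed. The sliding jaw pushes it along to the fixed jaw.
- tray: Low open grey tray fixed to the table, 150 mm (x) by 130 mm (y) outside, walls 5 mm thick and 26 mm high, floor 5 mm thick. Origin: centre of its underside.
- hammer: Claw hammer 260 mm long, lying on the table. Leave alone.
- glue_jar: Glass jar, 60 mm across, 75 mm high, beyond the sliding jaw. Leave alone.
- offcut_a: Pale wood offcut 75 x 40 x 30 mm, lying outside the fixed jaw. Leave alone; it is not the block between the jaws.
- mug: White mug, 80 mm across, 90 mm high. Leave alone.
- screwdriver: Screwdriver 190 mm long, lying on the table. Leave alone.
- brush: Flat brush 200 mm long, lying on the table. Leave alone.
- offcut_b: Pale wood offcut 65 x 35 x 35 mm, at the far left. Leave alone.
Things that resemble listed ones, but are neither listed nor needed, are in the scene too. Of the things that look like the part that bears stop_mid, the smaller one is meant. Of the things shaped like the tray, the grey one is meant.

How it is judged:
By the outcome, as a careful person would: the job done as asked, in the order asked, and still so for the second after the job is handed in, with the robot touching nothing.
It also fails if it takes over 67 s, if anything falls off the work surface, if the arm or the gripper's body presses on something with over 40 N, if the wrist force passes 120 N, or if a joint passes its speed limit or range.

## Working session

There is one attempt and no reset: what is moved stays moved. The work goes in short steps, Python scripts to look and compute and a tool call to move; the robot and the scene stay as the last step left them, time stands still between calls to the robot, and variables do not carry over. Pictures are saved under pics/ and viewed, at most 10 in all, crops included, and the job is handed in when it is done.

Besides the shell and the picture viewer there is one more tool, called after "Call:" by a JSON object that holds its "name" and its "arguments", one argument or row to a line. play_rows: Moves the arm, as the interface text tells. Its arguments: {"type":"object","properties":{"translation":{"type":"array","items":{"type":"array","items":{"type":"number"}}},"yaw":{"type":"array","items":{"type":"number"}},"hand":{"type":"number"},"force":{"type":"number"}},"required":["translation","yaw"]}

```bash
ls; mkdir -p pics; cat > h.py <<'E'
import numpy as np, cv2, pickle
from cell import telemetry, eyes, manip
from scipy.spatial.transform import Rotation as R
def snap(name,tag):
    s=telemetry.read_state(); c=eyes.camera(name); c=dict(c)
    if 'T_tool_cam' in c:
        T=np.eye(4);T[:3,:3]=R.from_euler('xyz',s['eef_rot']).as_matrix();T[:3,3]=s['eef_pos']
        c['cam_to_world']=T@np.array(c['T_tool_cam'])
    cv2.imwrite(f'pics/{tag}.png',c['pixels'][:,:,::-1]); pickle.dump(c,open(f'pics/{tag}.pkl','wb')); return c
def load(tag): return pickle.load(open(f'pics/{tag}.pkl','rb'))
def ray(c,u,v):
    M=np.array(c['cam_to_world']); d=np.array([(u-c['cx'])/c['fx'],-(v-c['cy'])/c['fy'],-1.])
    return M[:3,3],M[:3,:3]@d
def onz(c,u,v,z):
    o,d=ray(c,u,v); return o+d*(z-o[2])/d[2]
def proj(c,p):
    M=np.linalg.inv(np.array(c['cam_to_world'])); q=M[:3,:3]@np.array(p)+M[:3,3]
    return np.array([c['cx']+c['fx']*q[0]/-q[2], c['cy']-c['fy']*q[1]/-q[2]])
def tri(*obs):
    A=np.zeros((3,3));b=np.zeros(3)
    for c,u,v in obs:
        o,d=ray(c,u,v);d=d/np.linalg.norm(d);P=np.eye(3)-np.outer(d,d);A+=P;b+=P@o
    x=np.linalg.solve(A,b); return x
E
python3 - <<'E'
from h import *
for n in ['top','side','wrist']:
    c=snap(n,n+'0'); print(n,[k for k in c], c['fx'],c['cx'],c['cy']); print(np.round(c['cam_to_world'],2).tolist())
print({k:np.round(v,3).tolist() for k,v in telemetry.read_state().items()})
E
```

```text
pics
top ['pixels', 'fx', 'fy', 'cx', 'cy', 'cam_to_world'] 417.7635895657984 320.6681048602788 194.65387336041218
[[0.02, 0.99, -0.12, 389.24], [-1.0, 0.02, 0.02, 66.13], [0.03, 0.12, 0.99, 1290.15], [0.0, 0.0, 0.0, 1.0]]
side ['pixels', 'fx', 'fy', 'cx', 'cy', 'cam_to_world'] 389.213022881195 319.1002074854533 199.43131399688113
[[-0.81, 0.46, -0.36, 161.81], [-0.58, -0.64, 0.5, 618.58], [0.0, 0.62, 0.79, 927.44], [0.0, 0.0, 0.0, 1.0]]
wrist ['pixels', 'fx', 'fy', 'cx', 'cy', 'T_tool_cam', 'cam_to_world'] 333.558936406946 311.66795963755595 197.15571715498436
[[0.27, 0.93, 0.25, 221.25], [-0.96, 0.26, 0.07, -510.48], [-0.0, -0.26, 0.96, 383.6], [0.0, 0.0, 0.0, 1.0]]
{'clock': 0.15, 'joints': [-1.367, 0.3, 1.521, 0.0, 1.321, -0.067], 'qd': [0.001, -0.001, -0.001, -0.0, 0.001, -0.0], 'effort': [-0.002, -53.197, -35.282, 0.071, 0.024, -0.0], 'eef_pos': [147.055, -529.75, 184.026], 'eef_rot': [-3.141, -0.0, 0.271], 'wrist_force': [0.552, -0.089, 0.286], 'moment': [0.033, -0.039, -0.008], 'finger_force': 0.0, 'finger_gap': 94.05}
```

View pics/top0.png

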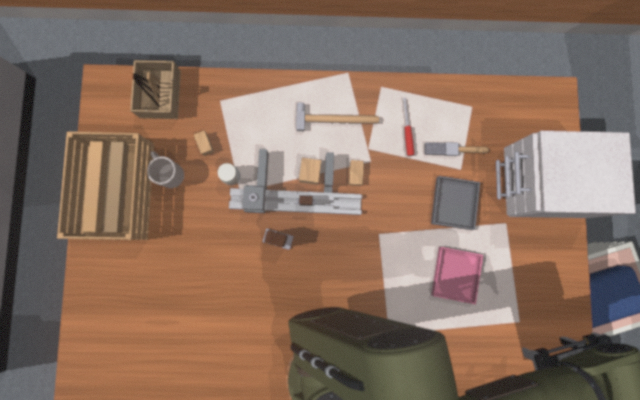

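View pics/side0.png

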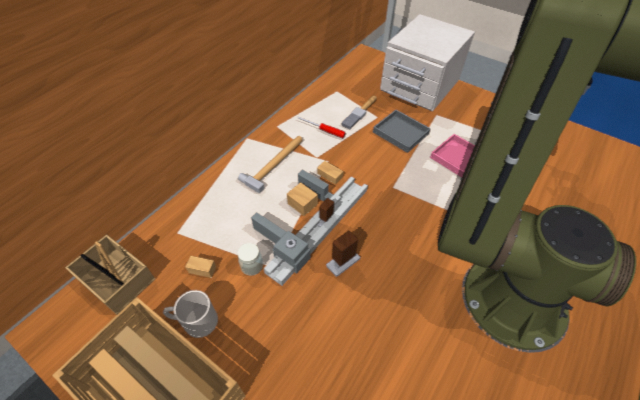

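Top: track from (230,197) to (362,205), slot open end on the right; fixed jaw at (328,172), sliding jaw at (262,180), stop (306,200), block (309,170), grey tray (456,202), glue jar (228,172), decoy stop (278,238). Side: same things, stop (327,209), tray (402,130).

```bash
python3 - <<'E'
from h import *
t=load('top0')
for n,(u,v,z) in dict(trackL=(230,197,26),trackR=(362,206,26),stop=(306,200,80),block=(309,170,50),head=(256,196,74),tray=(456,202,26),fj=(328,172,60),jar=(228,172,75),decoy=(278,238,80)).items(): print(n,onz(t,u,v,z).round(0))
E
```

```text
trackL [533. 310.  26.]
trackR [513. -91.  26.]
stop [522.  79.  80.]
block [617.  72.  50.]
head [532. 225.  74.]
tray [ 531. -381.   26.]
fj [610.  15.  60.]
jar [601. 310.  75.]
decoy [411. 157.  80.]
```

Call:
{"name": "play_rows", "arguments": {
  "translation": [
    [0.03, 0.05, 0.02],
    [0.06, 0.1, 0.04],
    [0.09, 0.15, 0.06],
    [0.12, 0.2, 0.08],
    [0.15, 0.25, 0.1],
    [0.18, 0.3, 0.116],
    [0.21, 0.35, 0.116],
    [0.24, 0.4, 0.116],
    [0.27, 0.45, 0.116],
    [0.3, 0.5, 0.116],
    [0.323, 0.55, 0.116],
    [0.323, 0.55, 0.116]
  ],
  "yaw": [-0.03, -0.06, -0.09, -0.12, -0.15, -0.18, -0.21, -0.24, -0.27, -0.3, -0.32, -0.32],
  "hand": 0.8
}}

```text
clock: 1.65
eef_pos: [470.6, 22.7, 299.7]
eef_rot: [-3.141, 0.001, -0.045]
wrist_force: [-0.1, -0.0, 0.3]
finger_gap: 74.9
finger_force: 0.0
```

```bash
python3 -c "
from h import *
snap('wrist','wA')"
```

Call:
{"name": "play_rows", "arguments": {
  "translation": [
    [0, 0.05, 0],
    [0, 0.1, 0],
    [0, 0.14, 0],
    [0, 0.14, 0]
  ],
  "yaw": [0, 0, 0, 0]
}}

```text
clock: 2.2
eef_pos: [469.9, 160.5, 300.3]
eef_rot: [3.141, 0.0, -0.048]
wrist_force: [0.1, -0.5, 0.5]
finger_gap: 75.1
finger_force: 0.0
```

```bash
python3 -c "
from h import *
snap('wrist','wB')
a=np.vstack([load('wA')['pixels'][:300],load('wB')['pixels'][:300]])[:,:,::-1];cv2.imwrite('pics/AB.png',a)
print(np.round(load('wA')['cam_to_world'],2)[:3,3],np.round(load('wB')['cam_to_world'],2)[:3,3])"
```

```text
[547.77  18.11 499.24] [546.77 155.88 499.93]
```

View pics/AB.png

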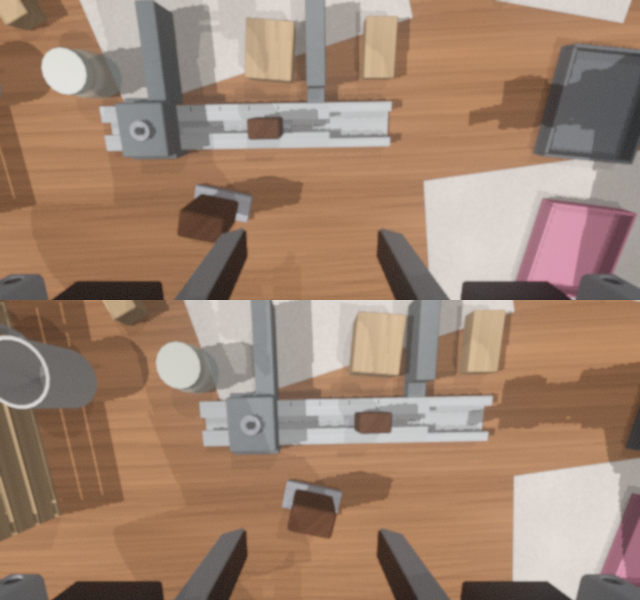

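Both wrist views show the stop's top at A(265,128)/B(374,122), head with screw at A(141,130)/B(251,125), track edges, block A(270,48)/B(379,44), and tray at A(590,103).

```bash
python3 - <<'E'
from h import *
A,B=load('wA'),load('wB')
def blob(c,lo,hi,roi):
    x0,y0,x1,y1=roi; hsv=cv2.cvtColor(c['pixels'],cv2.COLOR_RGB2HSV)
    m=np.zeros(hsv.shape[:2],np.uint8); m[y0:y1,x0:x1]=cv2.inRange(hsv,lo,hi)[y0:y1,x0:x1]
    k=max(cv2.findContours(m,cv2.RETR_EXTERNAL,cv2.CHAIN_APPROX_NONE)[0],key=cv2.contourArea); return k
def ab(k): return np.array(cv2.approxPolyDP(k,3,True))[:,0].tolist()
for n,c,r in [('A',A,(235,105,295,150)),('B',B,(345,100,405,145))]:
    k=blob(c,(0,60,20),(15,255,120),r); print('stop',n,cv2.contourArea(k),ab(k),cv2.minAreaRect(k))
for n,c,r in [('A',A,(235,5,305,90)),('B',B,(340,5,412,85))]:
    k=blob(c,(10,60,120),(25,255,255),r); print('block',n,cv2.contourArea(k),ab(k),cv2.minAreaRect(k))
# track edges/edge positions along columns
for n,c,r in [('A',A,(185,85,395,165)),('B',B,(285,85,495,160))]:
    hsv=cv2.cvtColor(c['pixels'],cv2.COLOR_RGB2HSV);m=((hsv[:,:,1]<70)&(hsv[:,:,2]>90))
    for u in range(r[0]+5,r[2],25):
        col=np.where(m[r[1]:r[3],u])[0]+r[1]; print(n,u,col.min(),col.max(),end=' | ')
    print()
im=np.hstack([cv2.resize(A['pixels'][90:165,95:295],None,fx=4,fy=4,interpolation=cv2.INTER_CUBIC)]); im2=cv2.resize(B['pixels'][85:160,290:490],None,fx=4,fy=4,interpolation=cv2.INTER_CUBIC)
cv2.imwrite('pics/z1.png',np.vstack([im,im2])[:,:,::-1])
E
```

```text
stop A 470.5 [[249, 120], [254, 121], [252, 128], [258, 122], [250, 137], [277, 137], [281, 132], [279, 118]] ((265.1358337402344, 127.6245346069336), (19.76393699645996, 31.66573715209961), 87.51044464111328)
stop B 403.0 [[356, 114], [355, 127], [359, 131], [362, 114], [378, 115], [367, 132], [389, 130], [390, 113]] ((373.0, 122.0), (20.0, 36.0), 90.0)
block A 3576.5 [[247, 19], [246, 72], [235, 76], [235, 89], [304, 89], [304, 80], [299, 79], [293, 63], [293, 22]] ((269.5, 54.0), (70.0, 69.0), 90.0)
block B 3702.0 [[360, 12], [354, 23], [351, 62], [340, 69], [340, 84], [404, 84], [404, 76], [399, 72], [405, 16]] ((372.4692077636719, 48.349483489990234), (64.24107360839844, 72.37327575683594), 0.9548412561416626)
A 190 85 149 | A 215 103 149 | A 240 103 148 | A 265 103 148 | A 290 102 148 | A 315 85 147 | A 340 101 147 | A 365 101 146 | A 390 101 144 | 
B 290 99 144 | B 315 98 144 | B 340 98 143 | B 365 97 143 | B 390 97 142 | B 415 85 142 | B 440 96 142 | B 465 95 141 | B 490 95 105 |
```

View pics/z1.png

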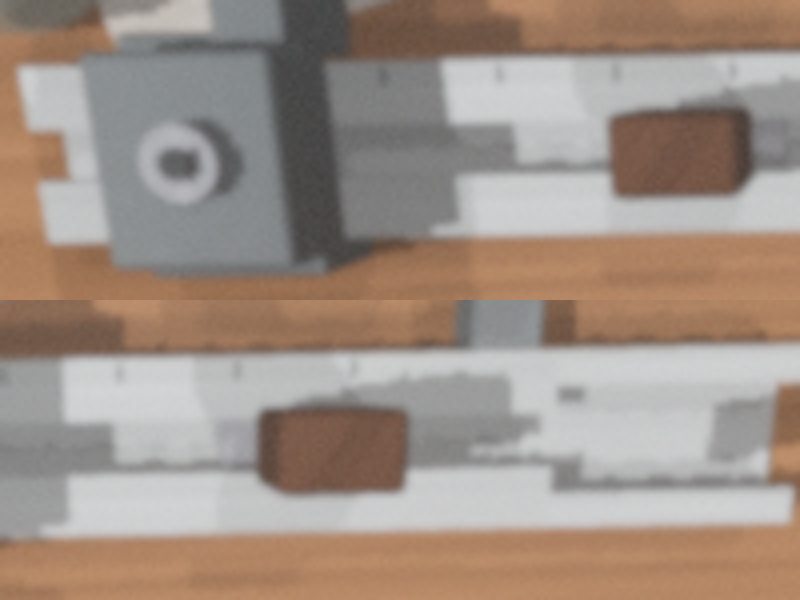

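Zoom: stop top face centred at A crop (676,154) → A(264,128.5), and B crop (343,450) → B(375.8,122.5); the lip cut-away begins at B crop x≈555 and track ends at x≈790.

```bash
python3 - <<'E'
from h import *
A,B=load('wA'),load('wB'); t=load('top0'); s=load('side0')
a=lambda x,y:(A,95+x/4,90+y/4); b=lambda x,y:(B,290+x/4,85+(y-300)/4)
P=tri(a(676,154),b(343,450)); print('stop top',P, proj(t,P),proj(s,P), onz(A,*a(676,154)[1:],86),onz(B,*b(343,450)[1:],86))
print('foo head screw',tri((A,139.5,130),(B,250.5,125)))
for c,us in((A,[(215,103,149),(365,101,146)]),(B,[(290,99,144),(465,95,141)])):
    e=[[onz(c,u,v+d,26) for v,d in((v0,-.5),(v1,.5))] for u,v0,v1 in us]
    for w in(0,1):
        d=e[0][w]-e[1][w]; print('edge',w,e[0][w].round(1),e[1][w].round(1),'yaw',np.arctan2(-d[0],d[1]).round(4))
st=[onz(*a(*q),86) for q in[(612,118),(738,112),(740,192),(614,196)]];print('stopA',np.round(st,1).tolist())
print('track R end',onz(*b(795,480),26),onz(*b(790,525),26),'track L',onz(*a(18,66),26),onz(*a(45,242),26),'cut',onz(*b(555,480),26))
hs=hs=[onz(*a(*q),74).round(1).tolist() for q in[(82,57),(113,268),(270,55),(296,262)]];print('head',hs)
print('tray',[onz(A,u,v,26).round(1).tolist() for u,v in[(567,44),(536,157),(606,163)]])
E
```

```text
stop top [523.14988502  78.02988122  80.45207041] [306.38710825 199.76351654] [326.5486518  204.28423432] [523.39496193  77.23600898  86.        ] [523.54330856  79.06101804  86.        ]
foo head screw [527.91872315 232.23735438  79.26383814]
edge 0 [557.7 149.7  26. ] [550.9 -54.8  26. ] yaw -0.033
edge 1 [493.9 157.6  26. ] [488.4 -54.6  26. ] yaw -0.0259
edge 0 [557.8 184.7  26. ] [551.5 -53.1  26. ] yaw -0.0263
edge 1 [495.6 188.8  26. ] [487.9 -57.8  26. ] yaw -0.0313
stopA [[534.9, 95.6, 86.0], [534.9, 57.5, 86.0], [511.1, 58.6, 86.0], [511.7, 97.3, 86.0]]
track R end [502.31954777 -89.72192709  26.        ] [486.74392037 -89.39285737  26.        ] track L [559.64668077 308.32198793  26.        ] [499.57557171 311.65794862  26.        ] cut [506.36247521  -6.02328769  26.        ]
head [[560.2, 258.7, 74.0], [495.2, 261.9, 74.0], [558.1, 200.9, 74.0], [494.5, 203.1, 74.0]]
tray [[609.8, -318.7, 26.0], [462.4, -297.8, 26.0], [449.1, -399.1, 26.0]]
```

Call:
{"name": "play_rows", "arguments": {
  "translation": [
    [0.02, -0.03, -0.04],
    [0.04, -0.06, -0.08],
    [0.0535, -0.082, -0.12],
    [0.0535, -0.082, -0.165],
    [0.0535, -0.082, -0.205],
    [0.0535, -0.082, -0.24],
    [0.0535, -0.082, -0.256],
    [0.0535, -0.082, -0.256]
  ],
  "yaw": [0.006, 0.012, 0.018, 0.018, 0.018, 0.018, 0.018, 0.018]
}}

```text
clock: 3.25
eef_pos: [523.5, 77.0, 44.4]
eef_rot: [3.141, 0.001, -0.032]
wrist_force: [0.0, -0.2, 0.7]
finger_gap: 75.2
finger_force: 0.0
```

Call:
{"name": "play_rows", "arguments": {
  "translation": [
    [0, 0, 0],
    [0, 0, 0],
    [0, 0, 0],
    [0, 0, 0],
    [0, 0, 0],
    [0, 0, 0]
  ],
  "yaw": [0, 0, 0, 0, 0, 0],
  "hand": 0.3,
  "force": 20
}}

```text
clock: 4.0
eef_pos: [523.9, 78.2, 44.8]
eef_rot: [-3.141, -0.001, -0.031]
wrist_force: [0.6, 2.6, 4.2]
finger_gap: 40.2
finger_force: 20.0
```

Call:
{"name": "play_rows", "arguments": {
  "translation": [
    [-0.0002, -0.008, 0.001],
    [-0.0005, -0.018, 0.001],
    [-0.0009, -0.03, 0.001],
    [-0.0012, -0.042, 0.001],
    [-0.0016, -0.054, 0.001],
    [-0.0016, -0.054, 0.001]
  ],
  "yaw": [0, 0, 0, 0, 0, 0]
}}

```text
clock: 4.75
eef_pos: [522.0, 23.1, 45.4]
eef_rot: [3.142, 0.0, -0.032]
wrist_force: [-0.3, -0.1, -1.9]
finger_gap: 39.7
finger_force: 20.0
```

Free sliding with low force; continue to the open end (about −68 mm more).

Call:
{"name": "play_rows", "arguments": {
  "translation": [
    [-0.0003, -0.012, 0],
    [-0.0007, -0.024, 0],
    [-0.001, -0.036, 0],
    [-0.0014, -0.048, 0],
    [-0.0017, -0.06, 0],
    [-0.002, -0.069, 0],
    [-0.002, -0.069, 0]
  ],
  "yaw": [0, 0, 0, 0, 0, 0, 0]
}}

```text
clock: 5.62
eef_pos: [520.0, -45.5, 45.4]
eef_rot: [-3.142, 0.0, -0.032]
wrist_force: [0.2, 0.4, -2.6]
finger_gap: 39.9
finger_force: 20.0
```

Call:
{"name": "play_rows", "arguments": {
  "translation": [
    [0, 0, 0.008],
    [0, 0, 0.018],
    [0, 0, 0.03],
    [0, 0, 0.05],
    [0, 0, 0.075],
    [0, 0, 0.1],
    [0, 0, 0.12],
    [0, 0, 0.12]
  ],
  "yaw": [0, 0, 0, 0, 0, 0, 0, 0]
}}

```text
clock: 6.62
eef_pos: [520.7, -44.9, 167.2]
eef_rot: [3.141, -0.003, -0.031]
wrist_force: [0.4, -0.1, -0.8]
finger_gap: 39.6
finger_force: 20.0
```

```bash
python3 - <<'E'
from h import *
c=snap('wrist','wC'); s=snap('side','sC'); 
im=np.hstack([c['pixels'][0:400,240:640],s['pixels'][80:280,250:450].repeat(2,0).repeat(2,1)]);cv2.imwrite('pics/C.png',im[:,:,::-1]); print(c['cam_to_world'][:3,3])
E
```

```text
[596.93468486 -48.23386061 367.11619471]
```

View pics/C.png

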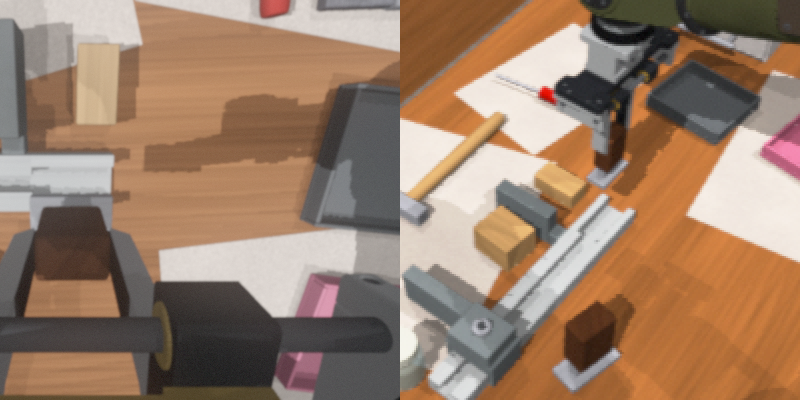

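Stop is lifted free of the slot (side crop ~(610,160)); the track is clear, tray at crop (355,155), handle-bearing cabinet beyond it. Check tray centre and cabinet clearance.

```bash
python3 - <<'E'
from h import *
t=load('top0');s=load('side0')
# side view: cabinet handles and lower front corner; top view same
print('handle tri',tri((t,500,178),(s,391,68)),'corner bottom side',onz(s,431,107,0),onz(s,383,85,0), 'top-front corners',tri((t,536,136),(s,434,50+28)) )
print([onz(t,500,178,z).round() for z in (0,50,100,150)], [onz(t,538,216,z).round() for z in(100,200)])
for c,r,n in((t,(425,165,490,240),'top'),(s,(365,100,440,155),'side')):
    x0,y0,x1,y1=r;hsv=cv2.cvtColor(c['pixels'],cv2.COLOR_RGB2HSV);m=np.zeros(hsv.shape[:2],np.uint8)
    m[y0:y1,x0:x1]=cv2.inRange(hsv,(0,0,20),(180,75,130))[y0:y1,x0:x1]
    k=max(cv2.findContours(m,0,1)[0],key=cv2.contourArea);q=cv2.boxPoints(cv2.minAreaRect(k)) if n=='top' else cv2.approxPolyDP(k,4,True)[:,0]
    e=[onz(c,*p,26).round() for p in q];print(n,q.tolist(),e,np.mean(e,0) if len(e)==4 else '')
E
```

```text
handle tri [ 597.74911545 -426.06491996  206.26618269] corner bottom side [ 503.48599673 -575.94312224    0.        ] [ 7.16952376e+02 -5.89658239e+02 -1.13686838e-13] top-front corners [ 625.67331535 -601.62957744  106.40879726]
[array([ 613., -532.,    0.]), array([ 604., -509.,   50.]), array([ 596., -486.,  100.]), array([ 587., -462.,  150.])] [array([ 486., -593.,  100.]), array([ 478., -537.,  200.])]
top [[430.4627685546875, 224.32261657714844], [436.12994384765625, 175.20729064941406], [481.14599609375, 180.4014434814453], [475.47882080078125, 229.5167694091797]] [array([ 461., -300.,   26.]), array([ 613., -321.,   26.]), array([ 600., -461.,   26.]), array([ 448., -438.,   26.])] [ 530.5 -380.    26. ]
side [[395, 110], [373, 131], [408, 151], [429, 129]] [array([ 592., -451.,   26.]), array([ 599., -309.,   26.]), array([ 456., -292.,   26.]), array([ 448., -430.,   26.])] [ 523.75 -370.5    26.  ]
```

Call:
{"name": "play_rows", "arguments": {
  "translation": [
    [0.001, -0.04, 0],
    [0.002, -0.09, 0],
    [0.003, -0.14, 0],
    [0.004, -0.19, 0],
    [0.005, -0.24, 0],
    [0.006, -0.285, -0.01],
    [0.006, -0.315, -0.03],
    [0.006, -0.325, -0.06],
    [0.006, -0.325, -0.09],
    [0.006, -0.325, -0.108],
    [0.006, -0.325, -0.116],
    [0.006, -0.325, -0.116]
  ],
  "yaw": [-0.01, -0.02, -0.04, -0.06, -0.08, -0.1, -0.11, -0.11, -0.11, -0.11, -0.11, -0.11]
}}

```text
clock: 8.22
eef_pos: [526.2, -369.8, 49.6]
eef_rot: [-3.142, 0.0, -0.141]
wrist_force: [0.3, -0.2, -1.3]
finger_gap: 39.6
finger_force: 20.0
```

Call:
{"name": "play_rows", "arguments": {
  "translation": [
    [0, 0, -0.002],
    [0, 0, -0.004],
    [0, 0, -0.0055],
    [0, 0, -0.0055]
  ],
  "yaw": [0, 0, 0, 0]
}}

```text
clock: 8.72
eef_pos: [526.0, -369.9, 44.0]
eef_rot: [-3.142, 0.0, -0.141]
wrist_force: [0.1, -0.3, -1.3]
finger_gap: 40.0
finger_force: 20.0
```

Call:
{"name": "play_rows", "arguments": {
  "translation": [
    [0, 0, -0.001],
    [0, 0, -0.0015],
    [0, 0, -0.0015]
  ],
  "yaw": [0, 0, 0]
}}

```text
clock: 9.1
eef_pos: [526.5, -370.0, 43.7]
eef_rot: [3.141, -0.001, -0.141]
wrist_force: [-1.6, 3.0, 7.9]
finger_gap: 39.9
finger_force: 20.0
```

Contact. Release slowly and rise.

Call:
{"name": "play_rows", "arguments": {
  "translation": [
    [0, 0, 0],
    [0, 0, 0],
    [0, 0, 0],
    [0, 0, 0],
    [0, 0, 0],
    [0, 0, 0.02],
    [0, 0, 0.05],
    [0, 0, 0.09],
    [0, 0, 0.13],
    [0, 0, 0.13]
  ],
  "yaw": [0, 0, 0, 0, 0, 0, 0, 0, 0, 0],
  "hand": 0.75
}}

```text
clock: 10.35
eef_pos: [527.1, -370.8, 177.6]
eef_rot: [3.138, -0.006, -0.141]
wrist_force: [-0.7, 0.3, -0.6]
finger_gap: 70.6
finger_force: 0.0
```

```bash
python3 - <<'E'
from h import *
c=snap('wrist','wD'); s=snap('side','sD'); 
im=np.hstack([c['pixels'][0:400,120:520],s['pixels'][80:280,250:450].repeat(2,0).repeat(2,1)]);cv2.imwrite('pics/D.png',im[:,:,::-1])
E
```

```text
(no output)
```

View pics/D.png

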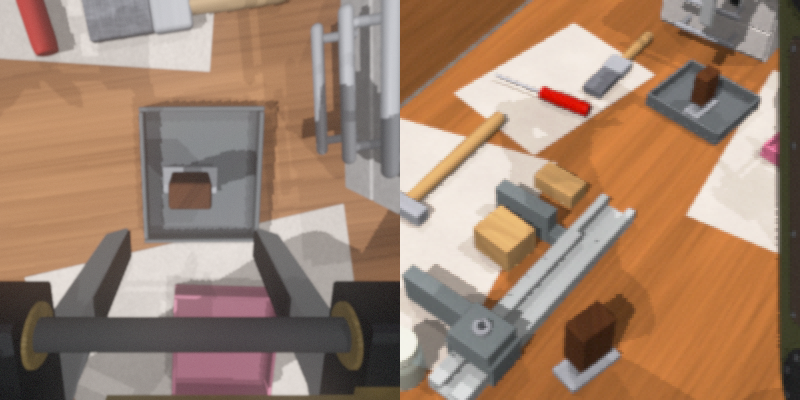

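Stop stands upright inside the grey tray (wrist crop (190,190)). Now go behind the sliding jaw, fingers shut.

Call:
{"name": "play_rows", "arguments": {
  "translation": [
    [0.0, 0.05, 0],
    [0.0, 0.108, 0],
    [0.0, 0.166, 0],
    [0.0, 0.224, 0],
    [0.001, 0.282, 0],
    [0.001, 0.34, 0],
    [0.001, 0.398, 0],
    [0.001, 0.456, 0],
    [0.002, 0.514, 0],
    [0.002, 0.572, 0],
    [0.002, 0.63, 0],
    [0.002, 0.675, 0]
  ],
  "yaw": [0.01, 0.02, 0.03, 0.04, 0.05, 0.06, 0.07, 0.08, 0.09, 0.1, 0.112, 0.112],
  "hand": 0,
  "force": 5
}}

```text
clock: 11.95
eef_pos: [527.1, 307.1, 171.4]
eef_rot: [3.141, 0.002, -0.028]
wrist_force: [0.8, -0.3, 0.9]
finger_gap: 0.8
finger_force: 0.0
```

Call:
{"name": "play_rows", "arguments": {
  "translation": [
    [0, 0, 0],
    [0, 0, -0.04],
    [0, 0, -0.085],
    [0, 0, -0.12],
    [0, 0, -0.136],
    [0, 0, -0.136]
  ],
  "yaw": [0, 0, 0, 0, 0, 0]
}}

```text
clock: 12.7
eef_pos: [527.8, 304.4, 36.0]
eef_rot: [3.141, 0.001, -0.03]
wrist_force: [-0.1, 0.4, 0.6]
finger_gap: 0.6
finger_force: 0.0
```

Call:
{"name": "play_rows", "arguments": {
  "translation": [
    [0.0015, -0.008, 0.002],
    [0.001, -0.016, 0.002],
    [0.001, -0.024, 0.002],
    [0.001, -0.03, 0.002],
    [0.001, -0.036, 0.002],
    [0.001, -0.042, 0.002],
    [0.0005, -0.048, 0.002],
    [0.0, -0.054, 0.002],
    [0.0, -0.06, 0.002],
    [0.0, -0.066, 0.002],
    [0.0, -0.072, 0.002],
    [0.0, -0.078, 0.002]
  ],
  "yaw": [0, 0, 0, 0, 0, 0, 0, 0, 0, 0, 0, 0]
}}

```text
clock: 14.2
eef_pos: [527.9, 226.6, 38.4]
eef_rot: [3.142, 0.0, -0.029]
wrist_force: [-1.1, 4.5, 3.5]
finger_gap: 0.5
finger_force: 2.2
```

```bash
python3 - <<'E'
from h import *
c=snap('wrist','wE'); s=snap('side','sE'); 
im=np.hstack([c['pixels'][0:400,120:520],s['pixels'][130:330,200:400].repeat(2,0).repeat(2,1)]);cv2.imwrite('pics/E.png',im[:,:,::-1])
E
```

```text
(no output)
```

View pics/E.png

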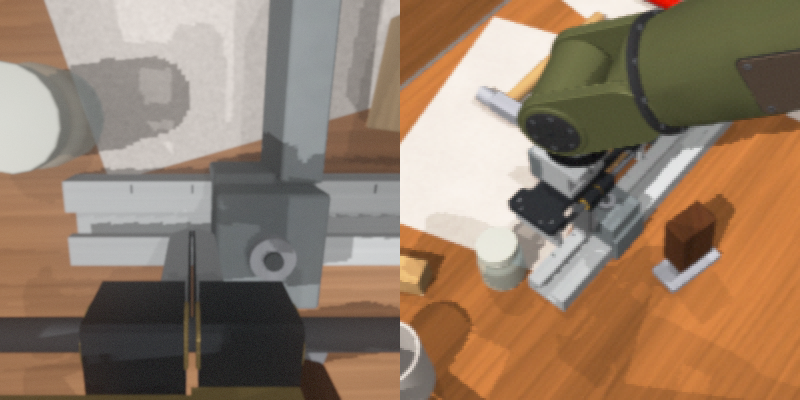

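Fingers push the head squarely with 4.5 N; jaw moving. Continue.

Call:
{"name": "play_rows", "arguments": {
  "translation": [
    [0, -0.005, 0],
    [0, -0.01, 0],
    [0, -0.015, 0],
    [-0.0005, -0.02, 0],
    [-0.0005, -0.025, 0],
    [-0.0005, -0.03, 0],
    [-0.001, -0.035, 0],
    [-0.001, -0.04, 0],
    [-0.001, -0.044, 0],
    [-0.0015, -0.048, 0],
    [-0.0015, -0.052, 0],
    [-0.0015, -0.056, 0]
  ],
  "yaw": [0, 0, 0, 0, 0, 0, 0, 0, 0, 0, 0, 0]
}}

```text
clock: 15.8
eef_pos: [526.4, 170.8, 38.3]
eef_rot: [3.142, 0.0, -0.029]
wrist_force: [-1.2, 3.5, -3.3]
finger_gap: 0.5
finger_force: 2.5
```

Call:
{"name": "play_rows", "arguments": {
  "translation": [
    [0, -0.002, 0],
    [0, -0.004, 0],
    [0, -0.006, 0]
  ],
  "yaw": [0, 0, 0]
}}

```text
clock: 16.18
eef_pos: [526.2, 165.0, 38.3]
eef_rot: [3.142, 0.001, -0.029]
wrist_force: [-2.7, 5.3, -2.2]
finger_gap: 0.3
finger_force: 2.6
```

```bash
python3 - <<'E'
from h import *
c=snap('wrist','wF'); 
cv2.imwrite('pics/F.png',cv2.resize(c['pixels'][0:200,240:640],None,fx=2,fy=2)[:,:,::-1])
E
```

```text
(no output)
```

View pics/F.png

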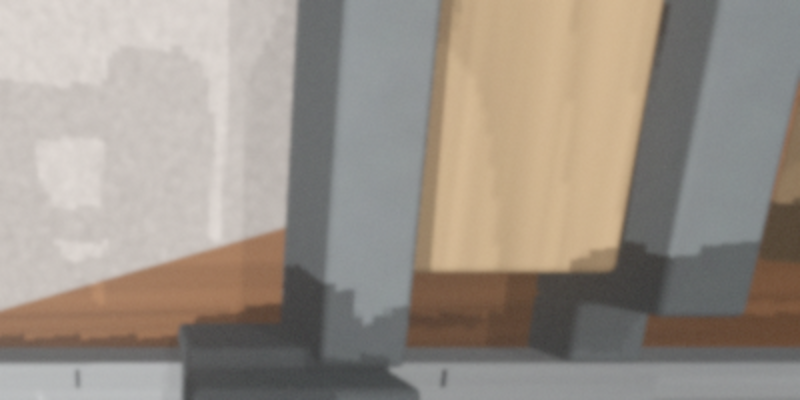

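Block nearly enclosed between the jaws (gap remaining at right ~px 640 is a few mm). Creep.

Call:
{"name": "play_rows", "arguments": {
  "translation": [
    [0, -0.001, 0],
    [0, -0.002, 0],
    [0, -0.003, 0]
  ],
  "yaw": [0, 0, 0]
}}

```text
clock: 16.6
eef_pos: [526.2, 162.1, 38.4]
eef_rot: [-3.142, 0.001, -0.029]
wrist_force: [-3.5, 6.2, -2.1]
finger_gap: 0.5
finger_force: 2.5
```

Call:
{"name": "play_rows", "arguments": {
  "translation": [
    [0, -0.0005, 0],
    [0, -0.001, 0],
    [0, -0.001, 0]
  ],
  "yaw": [0, 0, 0]
}}

```text
clock: 16.98
eef_pos: [526.2, 161.0, 38.3]
eef_rot: [3.142, 0.001, -0.029]
wrist_force: [-3.1, 4.4, -2.0]
finger_gap: 0.2
finger_force: 2.3
```

Call:
{"name": "play_rows", "arguments": {
  "translation": [
    [0, -0.0005, 0],
    [0, -0.001, 0],
    [0, -0.001, 0]
  ],
  "yaw": [0, 0, 0]
}}

```text
clock: 17.35
eef_pos: [526.1, 160.0, 38.3]
eef_rot: [3.142, 0.001, -0.029]
wrist_force: [-2.9, 5.7, -2.4]
finger_gap: 0.4
finger_force: 2.3
```

Call:
{"name": "play_rows", "arguments": {
  "translation": [
    [0, -0.0005, 0],
    [0, -0.001, 0],
    [0, -0.001, 0]
  ],
  "yaw": [0, 0, 0]
}}

```text
clock: 17.73
eef_pos: [526.1, 159.1, 38.3]
eef_rot: [-3.141, 0.001, -0.029]
wrist_force: [-3.9, 7.1, -2.8]
finger_gap: 0.3
finger_force: 2.8
```

```bash
python3 - <<'E'
from h import *
c=snap('wrist','wG'); F=load('wF')
print(telemetry.read_state()['wrist_force'])
a=cv2.resize(c['pixels'][0:145,400:600],None,fx=4,fy=4,interpolation=cv2.INTER_CUBIC)
cv2.imwrite('pics/G.png',a[:,:,::-1])
E
```

```text
[-3.15792816  4.40753931 -2.06713099]
```

View pics/G.png

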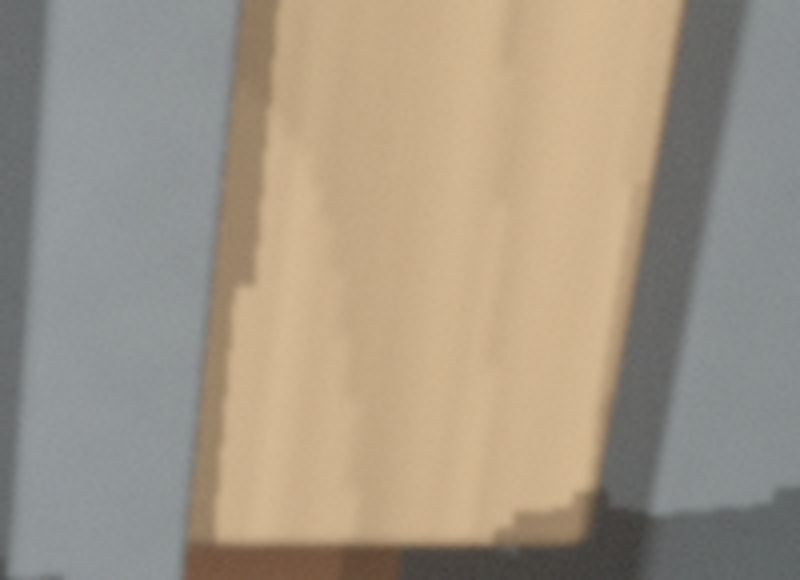

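Block sits against the sliding jaw (left) and near the fixed jaw face (right edge from (685,0) to (600,480)). Work out the opening.

```bash
python3 - <<'E'
from h import *
c=load('wG'); g=lambda x,y,z:onz(c,400+x/4,y/4,z)
yw=-.029; n=np.array([-np.sin(yw),np.cos(yw),0]); ax=np.array([np.cos(yw),np.sin(yw),0])
for nm,p,q,z in[('slide',(240,0),(185,570),60),('fixed',(748,0),(652,510),60),('blockR',(685,0),(592,520),50)]:
    P,Q=g(*p,z),g(*q,z); print(nm,P.round(1),Q.round(1),'ycal',(n@P).round(1),(n@Q).round(1),'angle',np.arctan2(n@(P-Q),ax@(P-Q)).round(3))
E
```

```text
slide [649.5  83.8  60. ] [582.3  85.1  60. ] ycal 102.6 102.0 angle 0.009
fixed [647.7  23.4  60. ] [588.2  24.7  60. ] ycal 42.1 41.7 angle 0.007
blockR [650.5  23.8  50. ] [586.3  25.4  50. ] ycal 42.7 42.4 angle 0.005
```

Opening ≈60.4 mm: practically touching. Creep a little until the force rises.

Call:
{"name": "play_rows", "arguments": {
  "translation": [
    [0, -0.0005, 0],
    [0, -0.001, 0],
    [0, -0.001, 0]
  ],
  "yaw": [0, 0, 0]
}}

```text
clock: 18.15
eef_pos: [525.9, 158.5, 38.3]
eef_rot: [-3.141, 0.001, -0.029]
wrist_force: [-5.0, 9.6, -2.0]
finger_gap: 0.6
finger_force: 4.4
```

Call:
{"name": "play_rows", "arguments": {
  "translation": [
    [0, -0.0005, 0],
    [0, -0.001, 0],
    [0, -0.001, 0]
  ],
  "yaw": [0, 0, 0]
}}

```text
clock: 18.52
eef_pos: [525.7, 158.0, 38.4]
eef_rot: [-3.14, 0.002, -0.029]
wrist_force: [-5.3, 11.5, -0.3]
finger_gap: 0.7
finger_force: 6.0
```

Snug. Back away along +y, then rise.

Call:
{"name": "play_rows", "arguments": {
  "translation": [
    [0, 0.001, 0],
    [0, 0.003, 0],
    [0, 0.01, 0],
    [0, 0.025, 0],
    [0, 0.04, 0],
    [0, 0.04, 0.04],
    [0, 0.04, 0.09],
    [0, 0.04, 0.14],
    [0, 0.0, 0.19],
    [-0.02, -0.05, 0.23],
    [-0.03, -0.05, 0.23]
  ],
  "yaw": [0, 0, 0, 0, 0, 0, 0, 0, 0, 0, 0]
}}

```text
clock: 19.9
eef_pos: [496.8, 106.1, 271.2]
eef_rot: [-3.141, -0.005, -0.031]
wrist_force: [0.6, 0.8, 0.0]
finger_gap: 0.1
finger_force: 0.0
```

```bash
python3 - <<'E'
from h import *
c=snap('wrist','wH')
cv2.imwrite('pics/H.png',cv2.resize(c['pixels'][0:150,200:400],None,fx=4,fy=4,interpolation=cv2.INTER_CUBIC)[:,:,::-1])
E
```

```text
(no output)
```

View pics/H.png

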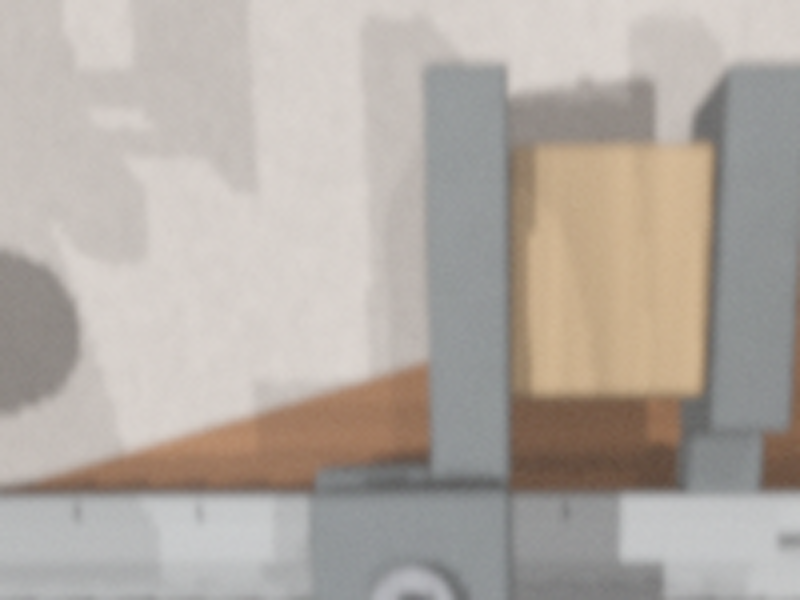

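Block sits flush between both jaws, robot clear. Quick numeric check of the opening and squareness.

```bash
python3 - <<'E'
from h import *
c=load('wH'); g=lambda x,y,z:onz(c,200+x/4,y/4,z)
yw=-.029; n=np.array([-np.sin(yw),np.cos(yw),0]); ax=np.array([np.cos(yw),np.sin(yw),0])
for nm,p,q,z in[('slide',(505,65),(507,470),60),('fixed',(730,65),(712,430),60),('blockR',(714,145),(702,395),50)]:
    P,Q=g(*p,z),g(*q,z); print(nm,'ycal',(n@P).round(1),(n@Q).round(1),'angle',np.arctan2(n@(P-Q),ax@(P-Q)).round(3))
E
```

```text
slide ycal 102.7 101.2 angle 0.014
fixed ycal 40.1 40.3 angle -0.002
blockR ycal 41.7 41.9 angle -0.003
```

```bash
python3 -c "
from cell import manip; print(manip.sign_off())"
```

```text
the job is handed in; nothing more can be done
None
```

The job is handed in: the stop stands upright in the grey tray, and the pale block is snug between the jaws, with a final image putting the sliding jaw about 0.016 rad off parallel to the fixed one and the push peaking near 11.5 N.

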